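# Hang the magnetic holder on the clamp carousel's free hook

## Task

Turn the carousel until its one empty hook points to the front, straight over the pointer on its base, and then hang the magnetic holder that stands on the bench on that hook: pushed in over the raised nose and lowered fully home into the notch behind it, hanging upright and left there. Work gently, feeling for the hook's shoulder rather than ramming the holder against it, and leave the other things on the bench where they are.

Things in the scene. Friction and masses are not known exactly. Their poses are not given: they have to be found in the camera images.
- carousel: grey round base, 170 mm across, bolted down; origin under its centre, z up along the carousel's axis. Its -x is the front: a steel pointer tongue, 16 mm wide, sticks out there. The rotor on it has a hub 64 mm across and four hooks at 90 degrees; three carry holders like the loose one (out to 118 mm from the axis, 78 to 158 mm above the bench), one is empty
- rotor (a joint): angle of the rotor (rad, counter-clockwise from above): the empty hook points to the base's front at 0 and at 2 pi. Stiff, without detents: it stays where it is left, and takes about 0.35 N m to turn, either way round
- rotor_axis (a point): point on the carousel's axis at the height of the level hook bars' axes, 140 mm above the bench; turns with the rotor, its -x points out along the empty hook. A top disc, 124 mm across, lies above it (170 to 176 mm above the bench)
- free_hook (a point): on the empty hook's bar axis, 120 mm from the carousel's axis. Inside out: shoulder, 28 mm across; notch 24 mm long over the 8 mm bar; nose 26 mm long, 8 mm wide, 4 mm below to 9 mm above the axis, tip rounded. The arm is set by hand: shoulder face anywhere 72 to 96 mm from the carousel's axis, tip 50 mm further. Not measured: feel for it. Rigid endways, gives 1 mm per 4 N downward
- turn_pin (a point): mid-height of the upright round steel turning pin, 16 mm in diameter and 50 mm tall (176 to 226 mm above the bench), on the rotor's top disc 50 mm from the axis, opposite the empty hook
- magnet_center (a point): centre (half-way up) of the loose magnetic holder: an upright plain steel block 80 mm tall, 46 mm wide (its y) and 20 mm thick (its x), standing on the bench on its 20 x 46 mm end; 0.2 to 0.4 kg. Its through bore runs along its x; either face may go first
- magnet_bore (a point): centre of the holder's round bore, 29 mm in diameter, 12 mm above the block's centre, 52 mm above its foot and 28 mm below its top
- tube_offcut: bystander: upright square steel tube offcut, 50 x 50 mm, 70 mm tall, open; origin at the centre of its underside
- hammer: bystander: hammer lying flat; origin on its underside
- wire_brush: bystander: brush lying flat behind the carousel; origin on its underside
- spanner: bystander: spanner lying flat behind the carousel; origin on its underside
- spray_can: bystander: grey can, 66 mm across and 160 mm tall; origin at the centre of its underside
- tin: bystander: open steel tin, 72 mm across and 80 mm tall; origin at the centre of its underside
- angle_iron: bystander: piece of angle iron, 150 mm long, 40 mm tall; origin on its underside
There are look-alikes about, which are no part of the job. What is shaped like the part that bears magnet_center but brown is not meant.

How it is judged (in metres and radians):
On the way:
1. the empty hook points to the front, over the base's pointer, and the rotor rests (x of free_hook in the frame of carousel below 0 m and y of free_hook in the frame of carousel between -0.018 and 0.018 m and velocity of joint rotor between -0.05 and 0.05 rad/s), for 0.2 s.
At the end, for the whole second after the job is handed in: Empty hook still to the front (22 mm sideways at 120 mm out); holder at rest in its notch: bore centre 8.5-14.5 mm below the bar's axis (on the nose it would be 5.5), 78-114 mm from the carousel's axis, within 10 mm sideways, upright within 0.17 rad (x of free_hook in the frame of carousel below 0 m and y of free_hook in the frame of carousel between -0.022 and 0.022 m and x of magnet_bore in the frame of rotor_axis between -0.114 and -0.078 m and y of magnet_bore in the frame of rotor_axis between -0.01 and 0.01 m and z of magnet_bore in the frame of rotor_axis between -0.0145 and -0.0085 m and angle between magnet_bore's own z axis and vertical below 0.17 rad and linear speed of magnet below 0.03 m/s); the robot touches nothing.
It fails at once if the holder is pressed or dropped against the carousel with more than 25 N (contact force between magnet and carousel above 25 N).
It fails at once if the holder is tipped over (angle between magnet_center's own z axis and vertical above 0.7 rad).
It fails at once if a bystander is moved more than 30 mm (distance of any of tube_offcut, hammer, wire_brush, spanner, spray_can, tin, angle_iron from where it was at the start of the episode above 0.03 m).
It also fails if it takes over 72 s, if anything falls off the work surface, if the arm or the gripper's body presses on something with over 40 N, if the wrist force passes 120 N, or if a joint passes its speed limit or range.

## Robot

A 6-joint arm with a two-finger parallel gripper is mounted at the origin on the work surface. World frame = base frame: x ahead of the robot, y to its left, z up, the work surface at z = 0. Lengths are in mm, angles in rad, forces in N, time in s.
With the tool pointing down it reaches from about 325 to 1000 mm from the base axis. Payload 5.1 kg.
Tool frame: the origin (TCP) lies at the very end of the fingers, on their centre line; the grasp point (between the pads) lies 19 mm behind it (ctrl.pinch_z is the distance from the TCP to the grasp point, in mm); z points along the fingers, y is the line along which they close (so a half turn about z gives the same grasp; the last joint's range is limited). The gripper opens to 85 mm and grips with 20 to 120 N. Pads are 22 mm wide; open, the fingers measure 114 mm over their backs; the gripper's body (76 mm by 85 mm) begins 54 mm behind the grasp point. The pads swing forward as they close: fully open they stand 13 mm farther back than shut.
Start: joints at [1.224, 0.124, 1.65, -0, 1.367, -0.083], TCP at [169.51, 627.496, 231.322] pointing down, gripper open.
Joint ranges: [-2.61, 2.61], [-1.02, 2.33], [0.03, 2.71], [-1.35, 4.49], [0.32, 2.68], [-2.91, 2.91]. Speed limits (rad/s): [2.57, 2.57, 3.14, 3.14, 3.14, 3.14].

## Interface

Orientations are given as a rotation vector (axis times angle).
In Python, from rig import ctrl gives the robot as it stands.
- The arm moves only by the tool arm_command, never from a script. Its argument "moves" is one flat list of numbers, 4 for each row, row after row: the shift along the tool's x, y, z in m, then the turn about the tool's z in degrees. In form: [dx, dy, dz, turn, dx, dy, dz, turn, ...]. A call has 1 to 20 rows; each row is the pose to reach, as a shift and turn from the pose commanded when the call began, along the tool's axes at that moment; what a row does not reach only later rows make up. A row lasts 1/12 s, in which the tool goes at most 41.7 mm and 7.16 degrees, less where a joint would pass 70% of its speed; a pose out of reach is approached as far as the arm can. A call with a gripper value outside its range is refused whole. "fingers" is the opening, from 0 (shut) to 1 (fully open), set as the call begins (left out, the last holds). The fingers move at their own pace and stop on an object; "grip_force" is the grip in N (left out, the last holds). Time passes only in rows, so rows that repeat a pose let the fingers close. It gives the time, the measured TCP pose, the force, the opening and the grip force at its end, in the units of the state.
- ctrl.observe(): the state, without advancing time (a new reading comes with each control period).
- ctrl.snapshot(name): name is "side" or "top"; returns a dict with "image" (480x640x3 uint8, red, green, blue), "range_z" (480x640 float32, mm along the optical axis (not along the pixel's ray), 0 where there is no reading), "fx", "fy", "cx", "cy" (pixels), "k1" (the pictures are not rectified: a ray, as slopes to the right and down, at radius r is drawn at 1 + k1 r^2 times it, then the intrinsics apply), "R" (3x3) and "t" (3): a world point X has camera coordinates R X + t. Camera axes: x right, y down, z forward; pixel columns grow to the right and rows downward; lengths in mm; the calibration is good to about 2 mm. A picture is of the moment at which its call begins.
- ctrl.close_job(): hands the job in; it is judged then, once.
Trained networks look in the newest picture that a camera, given by its name, has taken for a name from the list of things; names that differ only in an ending like _2 or _b are one class to them, and where a whole thing is asked for, a point or a joint stands for the part that bears it (a point fixed in the world has none). Each returns a list of dicts, best first, with "confidence" (0 to 1); they miss things now and then, are a little off and sometimes report something else, mostly with a low value. They report only what shows in the picture. A call takes as long as a camera call. They do not tell look-alikes from the thing itself.
- ctrl.spot_in(camera, target): "location" ([column, row] in pixels, amid what is visible of it).
- ctrl.outline_of(camera, target): "mask" (480x640 bool, what is visible of it) and "location" ([column, row] in pixels, amid what is visible of it).
The state is a dict: "t": time; "joint_pos": joint angles; "joint_velocities": joint speeds; "joint_efforts": joint torques, N m; "eef_pos": TCP position; "orientation": TCP orientation; "wrist_force": force on the tool from outside, world axes, zero at the start; "wrist_torque": the same for the moment, N m; "width": opening from 0.0 (shut) to 1.0 (fully open); "grip_force": force on a finger pad.
Only numpy, scipy, OpenCV 4.12 (cv2) and the standard library are available. Lean on these libraries where they do the work, as an engineer would, in place of code of your own. Each camera call takes 0.05 s, during which the arm holds its last target. There are 200 camera calls.

## Working session

There is one attempt and no reset: what is moved stays moved. The work goes in short steps, Python scripts to look and compute and a tool call to move; the robot and the scene stay as the last step left them, time stands still between calls to the robot, and variables do not carry over. Pictures are saved under pics/ and viewed, at most 10 in all, crops included, and the job is handed in when it is done.

Besides the shell and the picture viewer there is one more tool, called after "Call:" as name(argument=value, ...) on one line, values as JSON. arm_command: Moves the arm, as the interface text tells. Its arguments: {"type":"object","properties":{"moves":{"type":"array"},"fingers":{"type":"number"},"grip_force":{"type":"number"}},"required":["moves"]}

```bash
mkdir -p pics; ls; cat > h.py <<'E'
import numpy as np, cv2
from rig import ctrl
from scipy.spatial.transform import Rotation as Ro
def snap(n,save=None):
    s=ctrl.snapshot(n)
    if save: cv2.imwrite(f'pics/{save}.png',cv2.cvtColor(s['image'],cv2.COLOR_RGB2BGR))
    return s
def cloud(s):
    """world xyz for every pixel (480,640,3); nan where no reading"""
    v,u=np.mgrid[0:480,0:640]
    K=np.array([[s['fx'],0,s['cx']],[0,s['fy'],s['cy']],[0,0,1.]])
    p=cv2.undistortPoints(np.stack([u,v],-1).reshape(-1,1,2).astype(np.float64),K,np.array([s['k1'],0,0,0.])).reshape(480,640,2)
    z=np.where(s['range_z']>0,s['range_z'],np.nan).astype(float)
    c=np.dstack([p[...,0]*z,p[...,1]*z,z])
    return (c-np.array(s['t']).ravel())@np.array(s['R'])
E
python3 - <<'E'
from h import *
o=ctrl.observe(); print({k:np.round(v,3) for k,v in o.items()}, ctrl.pinch_z)
for n in('top','side'):
    s=snap(n,n+'0'); P=cloud(s); R=np.array(s['R']);print(n,'cam',-R.T@np.array(s['t']).ravel())
    for t in ['magnet_center','carousel','rotor','free_hook','turn_pin','tube_offcut','hammer','spray_can','tin','angle_iron','wire_brush','spanner']:
        for d in ctrl.outline_of(n,t)[:3]:
            m=d['mask']; q=P[m]; q=q[~np.isnan(q[:,0])]
            print(t,round(d['confidence'],2),np.round(d['location']),m.sum(),np.round(np.median(q,0)) if len(q) else '',np.round(np.percentile(q,[3,97],axis=0)).tolist() if len(q) else '',s['image'][m].mean(0).round())
E
```

```text
pics
{'t': np.float64(0.0), 'joint_pos': array([ 1.224,  0.125,  1.652,  0.   ,  1.368, -0.083]), 'joint_velocities': array([-0.   ,  0.001,  0.   ,  0.001,  0.   , -0.001]), 'joint_efforts': array([-3.0000e-03, -4.2358e+01, -3.6545e+01, -0.0000e+00,  7.0000e-03,
       -0.0000e+00]), 'eef_pos': array([169.303, 626.938, 230.064]), 'orientation': array([-4.130e-01, -3.114e+00,  3.000e-03]), 'wrist_force': array([ 0.311, -0.089, -0.242]), 'wrist_torque': array([-0.011, -0.035, -0.002]), 'grip_force': np.float64(0.0), 'width': np.float64(0.999)} 18.700000000000003
top cam [ 438.78785071   51.32740683 1132.99095386]
magnet_center 0.87 [200. 272.] 397 [524. 322.  77.] [[502.0, 308.0, 2.0], [546.0, 342.0, 83.0]] [130.  78.  49.]
magnet_center 0.68 [205. 297.] 286 [454. 311.  79.] [[444.0, 291.0, 4.0], [467.0, 337.0, 83.0]] [217. 214. 210.]
magnet_center 0.64 [241. 268.] 296 [523. 230.  79.] [[512.0, 210.0, 11.0], [536.0, 252.0, 84.0]] [142.  83.  50.]
carousel 0.56 [365. 222.] 5883 [602. -29. 174.] [[515.0, -113.0, 14.0], [696.0, 56.0, 180.0]] [228. 225. 222.]
rotor 0.82 [371. 221.] 4863 [
[... 2406 characters left out ...]
], [725.0, 358.0, 163.0]] [163. 161. 158.]
spray_can 0.71 [321. 214.] 3015 [601. -17. 154.] [[510.0, -89.0, 84.0], [700.0, 69.0, 190.0]] [185. 181. 173.]
tin 0.67 [362. 163.] 631 [ 636. -371.   57.] [[606.0, -423.0, 8.0], [669.0, -354.0, 83.0]] [198. 194. 185.]
angle_iron 0.59 [248. 402.] 1174 [551. 479.  14.] [[501.0, 422.0, -0.0], [617.0, 533.0, 42.0]] [128. 125. 119.]
wire_brush 0.83 [245. 274.] 869 [747. 152.  17.] [[677.0, 125.0, -0.0], [856.0, 180.0, 24.0]] [151. 140. 124.]
spanner 0.45 [222. 310.] 1740 [685. 345. 114.] [[666.0, 305.0, 12.0], [720.0, 358.0, 163.0]] [165. 162. 159.]
spanner 0.25 [401. 289.] 1127 [360.  24.  23.] [[256.0, -2.0, 3.0], [497.0, 77.0, 31.0]] [214. 189. 141.]
```

```bash
python3 - <<'E'
from h import *
a=cv2.imread('pics/top0.png');b=cv2.imread('pics/side0.png')
A=cv2.resize(a[130:330,170:450],(800,571),interpolation=cv2.INTER_CUBIC)
cv2.imwrite('pics/c1.png',A)
cv2.imwrite('pics/c2.png',cv2.resize(b[150:390,190:450],(640,590),interpolation=cv2.INTER_CUBIC))
import h
for n in('top','side'):
    s=snap(n);P=cloud(s);d=(np.abs(P[...,0]-600)<140)&(np.abs(P[...,1]+28)<140)
    m=d&(P[...,2]>200);q=P[m];print(n,'pin',m.sum(),q.mean(0) if len(q) else'',q[:,2].max() if len(q) else '')
    for lo,hi in((165,182),(8,40),(60,162)):
        m=d&(P[...,2]>lo)&(P[...,2]<hi);q=P[m];print(lo,len(q),q.mean(0),cv2.minEnclosingCircle(q[:,:2].astype(np.float32)),)
    # loose
    m=(P[...,2]>76)&(P[...,2]<88)&(np.abs(P[...,0]-454)<30)&(np.abs(P[...,1]-313)<40)
    q=P[m];print('mag',len(q),q.mean(0),cv2.minAreaRect(q[:,:2].astype(np.float32)))
np.set_printoptions(suppress=True,precision=1)
E
```

```text
top pin 78 [609.29336535  14.33351559 222.20593374] 230.6740465212001
165 3017 [611.35676401 -37.40252296 176.51878608] ((612.8877563476562, -36.48727035522461), 62.36519241333008)
8 1595 [562.08370092 -13.58125529  18.96580072] ((572.496826171875, -13.786550521850586), 115.57459259033203)
60 1589 [607.39198795 -21.5292895  148.7207445 ] ((610.169189453125, -38.18642807006836), 129.922119140625)
mag 216 [453.5038855  315.93552971  80.30734025] ((453.1820373535156, 315.4017333984375), (47.624488830566406, 19.006376266479492), 89.95160675048828)
side pin 69 [605.61655842  17.00662968 217.37114972] 230.05564427236422
165 1092 [606.84787491 -34.06343186 176.63883869] ((609.7883911132812, -36.63356399536133), 65.56591796875)
8 1744 [577.89266846 -16.7944454   19.2666052 ] ((603.7863159179688, -16.069751739501953), 147.6456756591797)
60 1890 [6.00809320e+02 2.17636072e-01 1.28033773e+02] ((608.1112060546875, -36.605430603027344), 131.28724670410156)
mag 179 [450.30238787 316.58398399  80.41130139] ((450.41717529296875, 315.6607666015625), (20.511199951171875, 48.21016311645508), 1.5574500560760498)
```

View pics/c1.png

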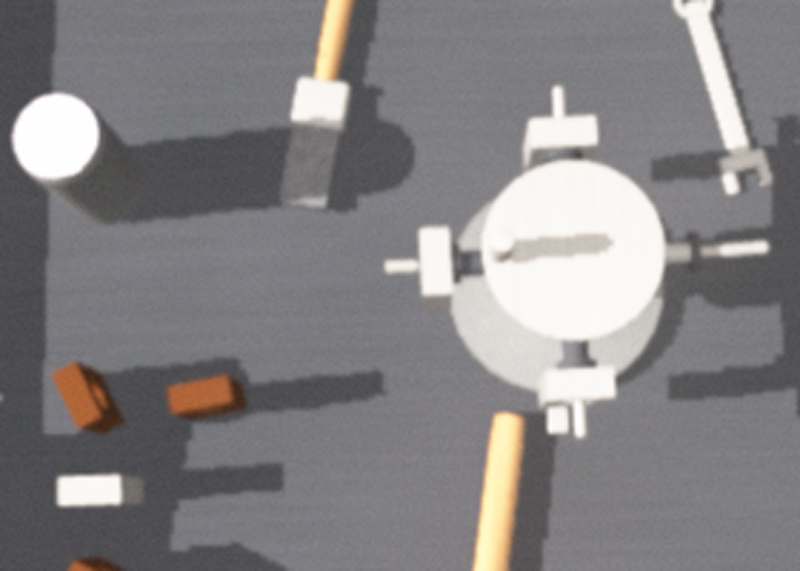

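View pics/c2.png

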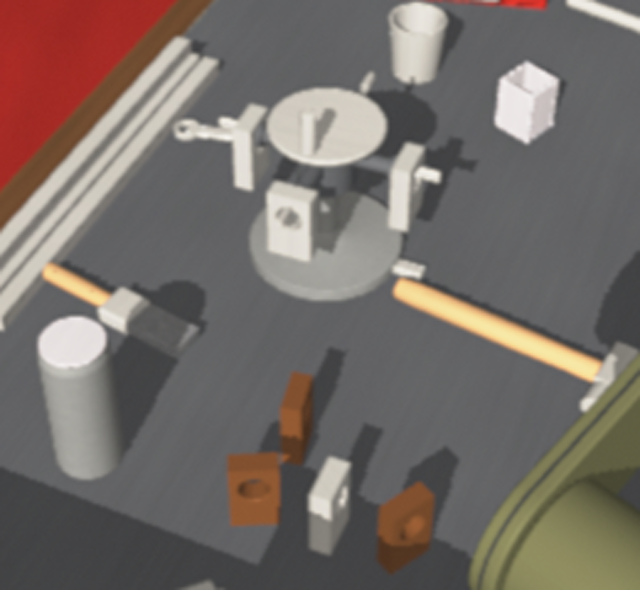

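The grey holder is at top px (205,297), side px (322,354). The others like it, at top px (200,272) and (241,268) plus one near (201,328), are brown look-alikes. The empty hook points right in the top view (crop 745,247), toward −y. The pointer shows at crop (557,418), next to the hammer handle. Next I measure the pointer's direction.

```bash
python3 - <<'E'
from h import *
np.set_printoptions(suppress=True,precision=1)
c=np.array([611,-36.6])
for n in('top','side'):
    s=snap(n);P=cloud(s);im=s['image'].astype(int)
    d=P[...,:2]-c;r=np.hypot(d[...,0],d[...,1]);a=np.degrees(np.arctan2(d[...,1],d[...,0]))
    g=(np.abs(im[...,0]-im[...,2])<40)
    m=g&(r>88)&(r<125)&(P[...,2]>6)&(P[...,2]<50)&(np.abs(np.abs(a)-180)<40)
    q=P[m];print(n,'pointer',m.sum(),q.mean(0),np.degrees(np.arctan2(q[:,1].mean()-c[1],q[:,0].mean()-c[0])),q.min(0),q.max(0))
    m=(r<140)&(r>75)&(P[...,2]>120)&(P[...,2]<165)&(np.abs(a+90)<25)
    q=P[m];print('hook',m.sum(),q.mean(0) if len(q) else '',np.degrees(np.arctan2(q[:,1].mean()-c[1],q[:,0].mean()-c[0])),q.min(0),q.max(0))
    m=(r<70)&(P[...,2]>190);q=P[m];print('pin',q.mean(0),q.min(0),q.max(0))
    m=(r>70)&(r<85)&(P[...,2]>3)&(P[...,2]<40); print('basez',np.median(P[m][:,2]))
o=ctrl.observe();print(Ro.from_rotvec(o['orientation']).as_matrix(),o['eef_pos'])
E
```

```text
top pointer 67 [509.2 -32.2  10. ] 177.55215897209067 [497.4 -43.1   6. ] [531.7  35.   16.3]
hook 195 [ 614.7 -136.8  146.1] -87.90606547465867 [ 600.5 -174.   127.5] [ 626.4 -111.6  158.3]
pin [608.8  14.6 219.9] [602.9   7.  192.9] [618.8  22.  230.9]
basez 17.269071038552937
side pointer 77 [509.7 -32.    9.8] 177.40101017089214 [489.8 -95.1   6.1] [541.4  21.2  16.4]
hook 35 [ 613.5 -154.8  145.9] -88.80688977042648 [ 607.6 -174.7  139.2] [ 618.6 -125.5  154.8]
pin [605.3  17.4 211.6] [598.6   7.  190.3] [614.6  25.3 229.9]
basez 16.821195555826037
[[-1.   0.3 -0. ]
 [ 0.3  1.  -0. ]
 [ 0.  -0.  -1. ]] [169.5 627.5 231.3]
```

```bash
cat >> h.py <<'E'
def state():
    o=ctrl.observe();M=Ro.from_rotvec(o['orientation']).as_matrix()
    ya=np.degrees(np.arctan2(M[1,1],M[0,1]))
    print('t',round(float(o['t']),2),'tcp',np.round(o['eef_pos'],1),'yang',round(ya,1),'tilt',round(np.degrees(np.arccos(-M[2,2])),2),'F',np.round(o['wrist_force'],1),'T',np.round(o['wrist_torque'],2),'w',round(float(o['width']),3),'g',round(float(o['grip_force']),1),'q',np.round(o['joint_pos'],2))
    return o,ya
def rel(p0,ya0,tgts):
    "world targets (x,y,z,yang) -> rows in tool axes (m,deg)"
    y=np.radians(ya0);Y=np.array([np.cos(y),np.sin(y)]);X=np.array([-Y[1],Y[0]])
    for t in tgts:
        d=(np.array(t[:2])-p0[:2])/1000
        print(np.round([X@d,Y@d,(p0[2]-t[2])/1000,(ya0-t[3]+180)%360-180],4).tolist())
E
python3 - <<'E'
from h import *
o,ya=state()
rel(np.array([169.5,627.5,231.3]),74.9,[(608.5,14.5,255,2.5),(608.5,14.5,190,2.5)])
E
```

```text
t 1.5 tcp [169.5 627.5 231.3] yang 74.9 tilt 0.0 F [ 0.5 -1.1  0. ] T [ 0.02  0.   -0.02] w 0.996 g 0.0 q [ 1.22  0.12  1.65  0.    1.37 -0.08]
[-0.5835, -0.4775, -0.0237, 72.4]
[-0.5835, -0.4775, 0.0413, 72.4]
```

Call:
arm_command(moves=[-0.5835,-0.4775,-0.0237,72.4,-0.5835,-0.4775,-0.0237,72.4,-0.5835,-0.4775,-0.0237,72.4,-0.5835,-0.4775,-0.0237,72.4,-0.5835,-0.4775,-0.0237,72.4,-0.5835,-0.4775,-0.0237,72.4,-0.5835,-0.4775,-0.0237,72.4,-0.5835,-0.4775,-0.0237,72.4,-0.5835,-0.4775,-0.0237,72.4,-0.5835,-0.4775,-0.0237,72.4,-0.5835,-0.4775,-0.0237,72.4,-0.5835,-0.4775,-0.0237,72.4,-0.5835,-0.4775,-0.0237,72.4,-0.5835,-0.4775,-0.0237,72.4,-0.5835,-0.4775,-0.0237,72.4,-0.5835,-0.4775,-0.0237,72.4,-0.5835,-0.4775,-0.0237,72.4,-0.5835,-0.4775,-0.0237,72.4,-0.5835,-0.4775,-0.0237,72.4,-0.5835,-0.4775,-0.0237,72.4], fingers=0.7)

```text
t: 3.17
eef_pos: [609.3, 12.1, 254.7]
orientation: [-2.177, -2.265, 0.001]
wrist_force: [-0.1, 0.3, -0.8]
width: 0.699
grip_force: 0.0
```

```bash
python3 - <<'E'
from h import *
o,ya=state()
rel(o['eef_pos'],ya,[(608.5,14.5,190,2.5)])
E
```

```text
t 3.17 tcp [609.3  12.1 254.7] yang 2.3 tilt 0.03 F [-0.1  0.3 -0.8] T [ 0.03  0.02 -0.01] w 0.699 g 0.0 q [-0.07  0.02  1.72 -0.    1.4  -0.11]
[0.0024, -0.0007, 0.0647, -0.2232]
```

Call:
arm_command(moves=[0.001,0,0.03,0,0.002,0,0.05,0,0.002,0,0.0645,0,0.002,0,0.0645,0])

```text
t: 3.5
eef_pos: [605.4, 17.6, 186.1]
orientation: [-2.167, -2.266, 0.007]
wrist_force: [-0.0, 0.4, -1.0]
width: 0.696
grip_force: 0.0
```

Call:
arm_command(moves=[0,0,0,0,0,0,0,0,0,0,0,0,0,0,0,0,0,0,0,0,0,0,0,0], fingers=0.0, grip_force=40)

```text
t: 4.0
eef_pos: [609.1, 16.6, 192.7]
orientation: [2.171, 2.268, 0.004]
wrist_force: [-1.5, 1.5, 6.1]
width: 0.176
grip_force: 39.3
```

```bash
python3 - <<'E'
from h import *
o,ya=state()
s=snap('side','s1')
a=cv2.imread('pics/s1.png');cv2.imwrite('pics/c3.png',cv2.resize(a[100:300,230:430],(600,600)))
p=o['eef_pos'];c=np.array([611,-36.6]);v=p[:2]-c;r0=np.hypot(*v);a0=np.degrees(np.arctan2(v[1],v[0]));print(r0,a0)
L=[]
for k in range(1,15):
    d=a0+(-1.5-a0)*k/14;r=r0+(50-r0)*min(1,k/7);L.append((c[0]+r*np.cos(np.radians(d)),c[1]+r*np.sin(np.radians(d)),p[2],ya-(a0-d)))
rel(p,ya,L)
E
```

```text
t 4.0 tcp [609.1  16.6 192.7] yang 2.5 tilt 0.17 F [-1.5  1.5  6.1] T [0.19 0.22 0.04] w 0.176 g 39.3 q [-0.06  0.06  1.78  0.    1.29 -0.1 ]
53.19224193464111 91.99879687311021
[-0.0009, 0.0061, 0.0, 6.6785]
[-0.0024, 0.0121, 0.0, 13.357]
[-0.0047, 0.0177, 0.0, 20.0355]
[-0.0075, 0.023, 0.0, 26.7139]
[-0.0109, 0.0279, 0.0, 33.3924]
[-0.0149, 0.0324, 0.0, 40.0709]
[-0.0192, 0.0363, 0.0, 46.7494]
[-0.0237, 0.04, 0.0, 53.4279]
[-0.0286, 0.0431, 0.0, 60.1064]
[-0.0339, 0.0457, 0.0, 66.7849]
[-0.0394, 0.0476, 0.0, 73.4633]
[-0.0451, 0.0489, 0.0, 80.1418]
[-0.0508, 0.0495, 0.0, 86.8203]
[-0.0567, 0.0494, 0.0, 93.4988]
```

Call:
arm_command(moves=[-0.0007,0.0061,0,6.7,-0.002,0.012,0,13.4,-0.004,0.0175,0,20,-0.0065,0.0228,0,26.7,-0.0098,0.0277,0,33.4,-0.0135,0.0322,0,40,-0.0178,0.0363,0,46.7,-0.0222,0.04,0,53.4,-0.0271,0.0431,0,60,-0.0324,0.0457,0,66.8,-0.0379,0.0476,0,73.4,-0.0436,0.0489,0,80,-0.0493,0.0495,0,86.8,-0.0552,0.0494,0,93.5,-0.0552,0.0494,0,93.5,-0.0552,0.0494,0,93.5])

```text
t: 5.38
eef_pos: [664.4, -37.9, 192.8]
orientation: [3.139, -0.029, 0.02]
wrist_force: [13.9, -1.9, -1.8]
width: 0.178
grip_force: 39.3
```

```bash
python3 - <<'E'
from h import *
np.set_printoptions(suppress=True,precision=1)
o,ya=state()
c=np.array([611,-36.6])
for n in('top','side'):
    s=snap(n,n+'2');P=cloud(s)
    d=P[...,:2]-c;r=np.hypot(d[...,0],d[...,1]);a=np.degrees(np.arctan2(d[...,1],d[...,0]))
    m=(r<140)&(r>75)&(P[...,2]>120)&(P[...,2]<162)
    for a0 in(0,90,180,-90):
        k=m&(np.abs((a-a0+180)%360-180)<25);q=P[k];print(n,a0,len(q),a0+np.mean((a[k]-a0+180)%360-180),r[k].max(),q.min(0),q.max(0))
    if n=='top': cv2.imwrite('pics/c4.png',cv2.resize(cv2.imread('pics/top2.png')[150:300,290:450],(640,600)))
E
```

```text
t 5.38 tcp [664.4 -37.9 192.8] yang -91.1 tilt 0.74 F [13.9 -1.9 -1.8] T [-0.3 -1.9 -0.1] w 0.178 g 39.3 q [-0.1  0.2  1.7 -0.   1.3  1.4]
  return _methods._mean(a, axis=axis, dtype=dtype,
  ret = ret.dtype.type(ret / rcount)
Traceback (most recent call last):
ValueError: zero-size array to reduction operation maximum which has no identity
```

Call:
arm_command(moves=[0,0,0,0,0,0,0,0,0,0,0,0], fingers=0.6)

```text
t: 5.68
eef_pos: [659.6, -36.7, 190.1]
orientation: [-3.141, 0.028, 0.002]
wrist_force: [-0.0, 0.6, -0.1]
width: 0.588
grip_force: 0.0
```

Call:
arm_command(moves=[0,0,-0.03,0,0,0,-0.065,0,0,0,-0.065,0])

```text
t: 5.93
eef_pos: [662.8, -37.0, 263.7]
orientation: [3.14, -0.028, 0.018]
wrist_force: [1.0, 0.3, 2.0]
width: 0.599
grip_force: 0.0
```

```bash
python3 - <<'E'
from h import *
o,ya=state()
rel(o['eef_pos'],ya,[(452,315.5,200,-90)])
E
```

```text
t 5.93 tcp [662.8 -37.  263.7] yang -91.0 tilt 0.66 F [1.  0.3 2. ] T [-0.02  0.04  0.01] w 0.599 g 0.0 q [-0.14  0.13  1.59 -0.    1.41  1.45]
[-0.2169, -0.3487, 0.0637, -1.0083]
```

Call:
arm_command(moves=[-0.2137,-0.3487,0,-1,-0.2137,-0.3487,0,-1,-0.2137,-0.3487,0,-1,-0.2137,-0.3487,0,-1,-0.2137,-0.3487,0,-1,-0.2137,-0.3487,0,-1,-0.2137,-0.3487,0,-1,-0.2137,-0.3487,0,-1,-0.2137,-0.3487,0.055,-1,-0.2137,-0.3487,0.055,-1,-0.2137,-0.3487,0.055,-1,-0.2137,-0.3487,0.055,-1,-0.2137,-0.3487,0.055,-1,-0.2137,-0.3487,0.055,-1], fingers=0.85)

```text
t: 7.1
eef_pos: [453.7, 315.3, 201.8]
orientation: [-3.141, 0.002, -0.003]
wrist_force: [0.3, -0.3, 0.5]
width: 0.848
grip_force: 0.0
```

```bash
python3 - <<'E'
from h import *
np.set_printoptions(suppress=True,precision=1)
o,ya=state()
c=np.array([611,-36.6])
for n in('top','side'):
    s=snap(n,n+'2');P=cloud(s)
    d=P[...,:2]-c;r=np.hypot(d[...,0],d[...,1]);a=np.degrees(np.arctan2(d[...,1],d[...,0]))
    m=(r<150)&(r>70)&(P[...,2]>120)&(P[...,2]<165)
    for a0 in(0,90,180,-90):
        k=m&(np.abs((a-a0+180)%360-180)<20);q=P[k]
        if len(q): print(n,a0,len(q),a0+np.mean((a[k]-a0+180)%360-180),r[k].max(),q.min(0),q.max(0),q.mean(0))
    k=(r<70)&(P[...,2]>190);q=P[k];print('pin',q.mean(0))
    k=(np.abs(P[...,2]-175)<6)&(r<80);print('disc',cv2.minEnclosingCircle(P[k][:,:2].astype(np.float32)))
    m=(P[...,2]>76)&(P[...,2]<86)&(np.abs(P[...,0]-452)<30)&(np.abs(P[...,1]-315)<35);q=P[m]
    if len(q): print('mag',cv2.minAreaRect(q[:,:2].astype(np.float32)),len(q))
    if n=='top': cv2.imwrite('pics/c4.png',cv2.resize(cv2.imread('pics/top2.png')[150:300,290:450],(640,600)))
E
```

```text
t 7.1 tcp [453.7 315.3 201.8] yang -90.1 tilt 0.12 F [ 0.3 -0.3  0.5] T [ 0.   0.  -0.1] w 0.848 g 0.0 q [ 0.5 -0.1  1.9 -0.   1.3  2.1]
top 0 410 -0.9178992815916167 129.95727738763145 [681.8 -61.8 120.6] [740.9 -15.4 163.4] [704.2 -38.2 153. ]
top 90 373 88.06526754039976 124.3464452480194 [592.   33.6 126.6] [638.9  87.6 162.7] [614.1  54.7 154.3]
top 180 185 177.74364318762915 136.74615378099048 [474.3 -45.7 137.7] [540.1 -20.3 156.4] [512.6 -32.7 147.2]
top -90 401 -92.31495159260277 121.18625189367927 [ 587.4 -157.8  120.3] [ 631.4 -106.3  162. ] [ 607.5 -124.2  152.3]
pin [659.  -36.5 218.8]
disc ((612.9575805664062, -36.200653076171875), 62.13906478881836)
mag ((451.0473937988281, 324.2807312011719), (2.0988824367523193, 1.6227073669433594), 1.6405506134033203) 4
side 0 274 3.5700751127252315 128.95041530519697 [680.8 -69.7 120. ] [739.7  -9.4 164.8] [701.9 -31.  148.1]
side 90 120 82.83618566501194 127.58701620707315 [607.7  45.2 122.6] [636.9  91.  163.9] [623.1  65.4 148.3]
pin [nan nan nan]
disc ((653.3861083984375, -8.681147575378418), 36.61481475830078)
mag ((450.4975891113281, 316.2752990722656), (20.805633544921875, 49.7739372253418), 1.4762320518493652) 175<stdin>:12: RuntimeWarning: Mean of empty slice.
  ret = um.true_divide(
```

View pics/c4.png

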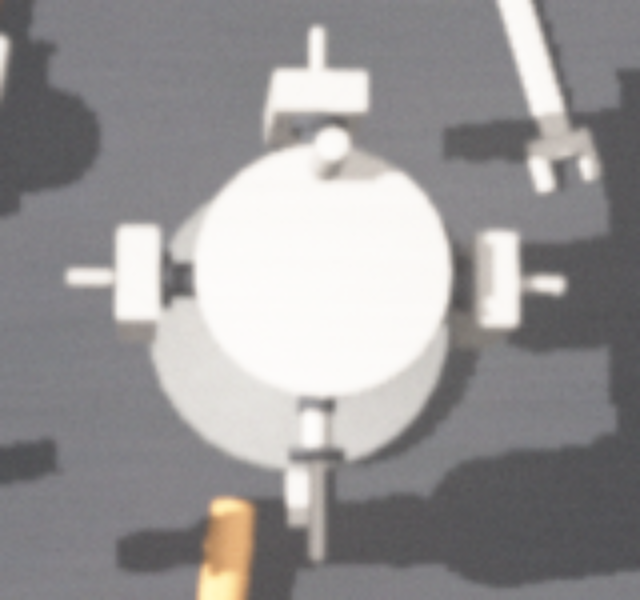

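Call:
arm_command(moves=[0,0,0.04,0,0,0,0.08,0,0,0,0.11,0,0,0,0.135,0,0,0,0.15,0,0,0,0.155,0,0,0,0.155,0,0,0,0.155,0])

```text
t: 7.87
eef_pos: [453.9, 315.8, 47.0]
orientation: [-3.141, 0.002, -0.003]
wrist_force: [0.1, -0.7, 0.5]
width: 0.85
grip_force: 0.0
```

Call:
arm_command(moves=[0,0,0,0,0,0,0,0,0,0,0,0,0,0,0,0,0,0,0,0,0,0,0,0,0,0,0,0,0,0,0,0], fingers=0.0, grip_force=60)

```text
t: 8.53
eef_pos: [453.8, 316.3, 47.7]
orientation: [-3.141, -0.0, -0.005]
wrist_force: [-0.7, -2.1, 6.9]
width: 0.532
grip_force: 61.3
```

```bash
python3 - <<'E'
from h import *
np.set_printoptions(suppress=True,precision=1)
o,ya=state()
s=snap('top');P=cloud(s)
m=(np.abs(P[...,0]-495)<20)&(np.abs(P[...,1]+34)<15)&(P[...,2]>138)&(P[...,2]<160)
q=P[m];print('nose',len(q),q.mean(0),q.min(0),q.max(0))
print(np.polyfit(q[:,0],q[:,1],1))
E
```

```text
t 8.53 tcp [453.8 316.3  47.7] yang -90.0 tilt 0.19 F [-0.7 -2.1  6.9] T [-0.3  0.1  0. ] w 0.532 g 61.3 q [ 0.5  0.1  2.  -0.   1.   2.1]
nose 80 [495.  -32.3 146.4] [476.1 -36.1 140.2] [514.  -28.8 151.8]
[ -0.  -14.9]
```

Call:
arm_command(moves=[0,0,-0.02,0,0,0,-0.05,0,0,0,-0.08,0,-0.002,0.01,-0.11,0,-0.004,0.03,-0.12,1,-0.008,0.055,-0.12,2,-0.008,0.085,-0.12,2,-0.008,0.115,-0.12,2,-0.008,0.145,-0.12,2,-0.008,0.175,-0.12,2,-0.008,0.205,-0.12,2,-0.008,0.235,-0.12,2,-0.008,0.265,-0.12,2,-0.008,0.295,-0.12,2,-0.008,0.32,-0.12,2,-0.008,0.335,-0.11,2,-0.008,0.345,-0.1,2,-0.008,0.349,-0.092,2,-0.008,0.349,-0.092,2,-0.008,0.349,-0.092,2])

```text
t: 10.25
eef_pos: [443.6, -32.5, 136.3]
orientation: [-3.14, 0.055, 0.004]
wrist_force: [-0.1, 0.2, -3.0]
width: 0.527
grip_force: 62.2
```

Call:
arm_command(moves=[0,0,0,0,0,0,0,0,0,0,0,0,0,0,0,0])

```text
t: 10.58
eef_pos: [444.8, -32.8, 138.0]
orientation: [3.141, -0.054, 0.001]
wrist_force: [0.4, -0.4, -3.7]
width: 0.529
grip_force: 62.2
```

```bash
python3 - <<'E'
from h import *
np.set_printoptions(suppress=True,precision=1)
o,ya=state()
for n in('top','side'):
    s=snap(n,n+'5');P=cloud(s)
    m=(np.abs(P[...,0]-446)<30)&(np.abs(P[...,1]+33)<45)&(P[...,2]>85)&(P[...,2]<178);q=P[m];print(n,len(q),q.min(0),q.max(0),np.median(q,0)) if m.any() else 0
b=cv2.imread('pics/side5.png');cv2.imwrite('pics/c5.png',cv2.resize(b[150:330,260:460],(667,600),interpolation=cv2.INTER_CUBIC))
E
```

```text
t 10.58 tcp [444.8 -32.8 138. ] yang -92.0 tilt 0.05 F [ 0.4 -0.4 -3.7] T [ 0. -0. -0.] w 0.529 g 62.2 q [-0.2 -0.3  2.2  0.   1.2  1.4]
side 358 [429.6 -64.3  89.1] [475.5   8.6 177.9] [435.3 -14.6 137.2]
```

View pics/c5.png

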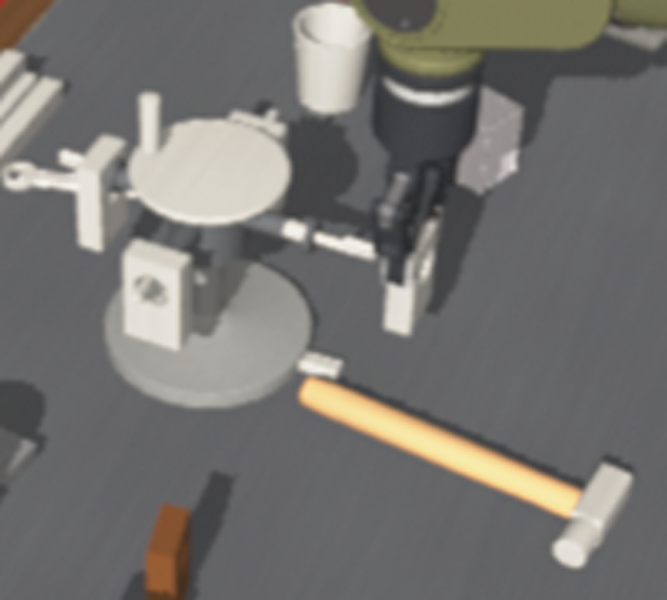

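Call:
arm_command(moves=[0.003,0,-0.0015,0,0.007,0,-0.0015,0,0.012,0,-0.0015,0,0.017,0,-0.0015,0,0.022,0,-0.0015,0,0.026,0,-0.0015,0,0.029,0,-0.0015,0,0.03,0,-0.0015,0,0.03,0,-0.0015,0,0.03,0,-0.0015,0])

```text
t: 11.52
eef_pos: [474.3, -34.2, 138.9]
orientation: [-3.141, 0.055, 0.001]
wrist_force: [0.4, -0.1, -3.9]
width: 0.528
grip_force: 62.2
```

Call:
arm_command(moves=[0.003,0,0,0,0.006,0,0,0,0.009,0,0,0,0.012,0,0,0,0.014,0,0,0,0.014,0,0,0,0.014,0,0,0])

```text
t: 12.1
eef_pos: [488.4, -34.8, 139.0]
orientation: [-3.141, 0.055, 0.0]
wrist_force: [-0.5, 0.4, -3.4]
width: 0.529
grip_force: 62.2
```

Call:
arm_command(moves=[0.001,0,0,0,0.002,0,0,0,0.003,0,0,0,0.004,0,0,0,0.004,0,0,0])

```text
t: 12.52
eef_pos: [492.6, -34.9, 139.1]
orientation: [3.141, -0.055, 0.0]
wrist_force: [-0.1, 0.3, -3.2]
width: 0.528
grip_force: 62.2
```

Call:
arm_command(moves=[0.001,0,0,0,0.002,0,0,0,0.003,0,0,0,0.004,0,0,0,0.004,0,0,0])

```text
t: 12.93
eef_pos: [496.6, -35.0, 139.1]
orientation: [3.141, -0.055, 0.0]
wrist_force: [0.9, 0.1, -2.9]
width: 0.528
grip_force: 62.2
```

Call:
arm_command(moves=[0.001,0,0,0,0.002,0,0,0,0.003,0,0,0,0.003,0,0,0])

```text
t: 13.27
eef_pos: [499.5, -35.1, 139.0]
orientation: [3.141, -0.055, 0.0]
wrist_force: [0.5, -0.7, -2.4]
width: 0.53
grip_force: 62.2
```

Call:
arm_command(moves=[0.0005,0,0,0,0.001,0,0,0,0.0015,0,0,0,0.002,0,0,0,0.002,0,0,0])

```text
t: 13.68
eef_pos: [501.4, -35.2, 139.0]
orientation: [3.141, -0.055, 0.0]
wrist_force: [-0.2, 0.6, -2.6]
width: 0.532
grip_force: 62.2
```

Call:
arm_command(moves=[0.0005,0,0,0,0.001,0,0,0,0.0015,0,0,0,0.002,0,0,0,0.002,0,0,0])

```text
t: 14.1
eef_pos: [503.5, -35.3, 139.1]
orientation: [3.141, -0.055, 0.0]
wrist_force: [-0.3, 0.4, -2.9]
width: 0.525
grip_force: 62.2
```

Call:
arm_command(moves=[0.0005,0,0,0,0.001,0,0,0,0.0015,0,0,0,0.002,0,0,0,0.002,0,0,0])

```text
t: 14.52
eef_pos: [505.4, -35.4, 139.0]
orientation: [3.141, -0.055, 0.0]
wrist_force: [0.5, -1.2, -3.8]
width: 0.531
grip_force: 62.2
```

Call:
arm_command(moves=[0.0005,0,0,0,0.001,0,0,0,0.0015,0,0,0,0.0015,0,0,0])

```text
t: 14.85
eef_pos: [507.0, -35.4, 139.1]
orientation: [-3.141, 0.055, -0.0]
wrist_force: [-0.3, 0.7, -2.1]
width: 0.522
grip_force: 62.2
```

Call:
arm_command(moves=[0.0005,0,0,0,0.001,0,0,0,0.0015,0,0,0,0.0015,0,0,0])

```text
t: 15.18
eef_pos: [508.4, -35.5, 139.1]
orientation: [3.141, -0.055, 0.0]
wrist_force: [0.2, -0.8, -2.6]
width: 0.526
grip_force: 62.2
```

Call:
arm_command(moves=[0.0005,0,0,0,0.001,0,0,0,0.0015,0,0,0,0.0015,0,0,0])

```text
t: 15.52
eef_pos: [510.0, -35.5, 139.1]
orientation: [3.141, -0.055, 0.0]
wrist_force: [0.8, -0.1, -3.0]
width: 0.527
grip_force: 62.2
```

Call:
arm_command(moves=[0.0005,0,0,0,0.001,0,0,0,0.0015,0,0,0,0.0015,0,0,0])

```text
t: 15.85
eef_pos: [511.4, -35.6, 139.0]
orientation: [3.141, -0.055, 0.0]
wrist_force: [0.5, -0.8, -4.1]
width: 0.529
grip_force: 62.2
```

Call:
arm_command(moves=[0.0005,0,0,0,0.001,0,0,0,0.0015,0,0,0,0.0015,0,0,0])

```text
t: 16.18
eef_pos: [512.5, -35.6, 138.9]
orientation: [-3.141, 0.055, 0.002]
wrist_force: [-1.5, 0.1, -2.4]
width: 0.53
grip_force: 62.2
```

Call:
arm_command(moves=[0.0005,0,0,0,0.001,0,0,0,0.001,0,0,0])

```text
t: 16.43
eef_pos: [512.8, -35.6, 138.5]
orientation: [-3.141, 0.055, 0.005]
wrist_force: [-4.5, 0.3, -0.7]
width: 0.528
grip_force: 62.5
```

Call:
arm_command(moves=[0.0005,0,0,0,0.001,0,0,0,0.001,0,0,0])

```text
t: 16.68
eef_pos: [512.9, -35.5, 138.2]
orientation: [-3.141, 0.055, 0.009]
wrist_force: [-7.9, 0.3, -0.1]
width: 0.523
grip_force: 62.7
```

Call:
arm_command(moves=[-0.002,0,0,0,-0.004,0,0,0,-0.0042,0,0,0,-0.0042,0,0,0])

```text
t: 17.02
eef_pos: [511.1, -35.6, 139.4]
orientation: [3.141, -0.055, 0.003]
wrist_force: [0.3, -0.2, -2.8]
width: 0.529
grip_force: 62.4
```

Call:
arm_command(moves=[0,0,0.001,0,0,0,0.002,0,0,0,0.0035,0,0,0,0.005,0,0,0,0.0065,0,0,0,0.008,0,0,0,0.008,0,0,0,0.008,0])

```text
t: 17.68
eef_pos: [510.5, -35.5, 130.8]
orientation: [-3.141, 0.055, 0.001]
wrist_force: [0.8, -0.5, -3.1]
width: 0.529
grip_force: 62.4
```

Call:
arm_command(moves=[0,0,0.0005,0,0,0,0.001,0,0,0,0.0015,0,0,0,0.0015,0,0,0,0.0015,0])

```text
t: 18.1
eef_pos: [510.6, -35.5, 129.5]
orientation: [3.141, -0.055, -0.0]
wrist_force: [-0.7, -0.2, -3.5]
width: 0.53
grip_force: 62.4
```

Call:
arm_command(moves=[0,0,0.0005,0,0,0,0.001,0,0,0,0.0015,0,0,0,0.0015,0,0,0,0.0015,0])

```text
t: 18.52
eef_pos: [510.6, -35.5, 128.0]
orientation: [3.141, -0.055, -0.0]
wrist_force: [-1.0, 1.4, -3.9]
width: 0.529
grip_force: 62.4
```

Call:
arm_command(moves=[0,0,0.0005,0,0,0,0.001,0,0,0,0.0015,0,0,0,0.0015,0,0,0,0.0015,0])

```text
t: 18.93
eef_pos: [510.6, -35.5, 126.5]
orientation: [-3.141, 0.055, 0.0]
wrist_force: [0.4, -0.6, -2.7]
width: 0.531
grip_force: 62.4
```

Call:
arm_command(moves=[0,0,0.0005,0,0,0,0.001,0,0,0,0.001,0,0,0,0.001,0])

```text
t: 19.27
eef_pos: [510.6, -35.5, 125.5]
orientation: [3.141, -0.055, -0.0]
wrist_force: [-0.4, 0.3, -3.6]
width: 0.529
grip_force: 62.4
```

Call:
arm_command(moves=[0,0,0.0005,0,0,0,0.001,0,0,0,0.001,0,0,0,0.001,0])

```text
t: 19.6
eef_pos: [510.7, -35.6, 124.5]
orientation: [3.141, -0.055, -0.0]
wrist_force: [-0.3, 0.7, -3.1]
width: 0.528
grip_force: 62.4
```

Call:
arm_command(moves=[0,0,0.0005,0,0,0,0.001,0,0,0,0.001,0,0,0,0.001,0])

```text
t: 19.93
eef_pos: [510.7, -35.6, 123.8]
orientation: [3.141, -0.055, 0.0]
wrist_force: [-1.1, -0.3, -1.3]
width: 0.53
grip_force: 62.4
```

Call:
arm_command(moves=[0,0,0.0004,0,0,0,0.0008,0,0,0,0.0008,0,0,0,0.0008,0])

```text
t: 20.27
eef_pos: [510.8, -35.6, 123.0]
orientation: [3.141, -0.055, 0.0]
wrist_force: [-1.6, 0.9, 1.5]
width: 0.532
grip_force: 62.6
```

Call:
arm_command(moves=[0,0,0,0,0,0,0,0,0,0,0,0], grip_force=20)

```text
t: 20.52
eef_pos: [510.8, -35.5, 122.9]
orientation: [3.141, -0.055, 0.0]
wrist_force: [-2.9, 0.5, 1.1]
width: 0.529
grip_force: 62.6
```

Call:
arm_command(moves=[0,0,0,0,0,0,0,0,0,0,0,0,0,0,0,0,0,0,0,0], fingers=0.8)

```text
t: 20.93
eef_pos: [510.8, -35.6, 122.7]
orientation: [3.141, -0.055, 0.0]
wrist_force: [-0.8, -0.1, 0.1]
width: 0.799
grip_force: 0.0
```

```bash
python3 - <<'E'
from h import *
state(); snap('side','s6')
b=cv2.imread('pics/s6.png');cv2.imwrite('pics/c6.png',cv2.resize(b[150:330,260:460],(667,600),interpolation=cv2.INTER_CUBIC))
E
```

```text
t 20.93 tcp [510.8 -35.6 122.7] yang -92.0 tilt 0.01 F [-0.8 -0.1  0.1] T [-0.04 -0.02  0.03] w 0.799 g 0.0 q [-0.17 -0.09  2.06 -0.    1.17  1.43]
```

View pics/c6.png

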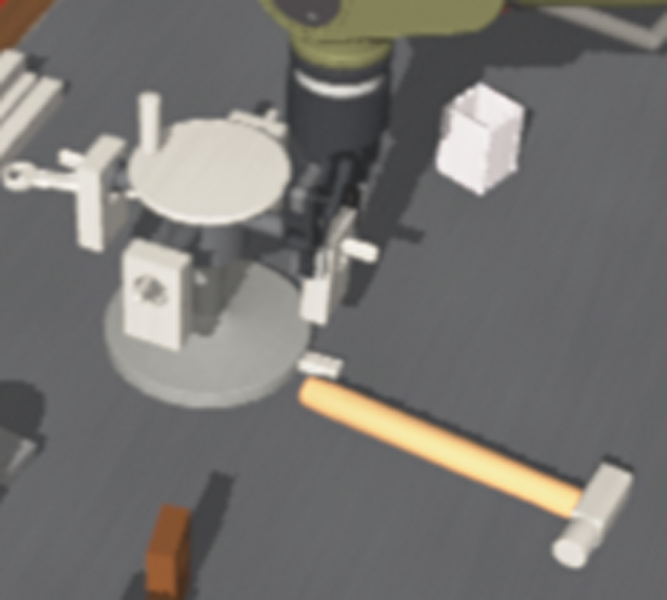

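The holder hangs upright, with the nose sticking out through its bore at crop (360,250). The fingers are open and clear of it. I'll pull straight up, then back away.

Call:
arm_command(moves=[0,0,-0.01,0,0,0,-0.03,0,0,0,-0.06,0,0,0,-0.09,0,0,0,-0.12,0,-0.03,0,-0.14,0,-0.07,0,-0.15,0,-0.11,0,-0.15,0,-0.15,0,-0.15,0,-0.15,0,-0.15,0,-0.15,0,-0.15,0])

```text
t: 21.9
eef_pos: [359.7, -30.2, 274.2]
orientation: [3.14, -0.056, 0.008]
wrist_force: [0.2, -0.4, 0.1]
width: 0.799
grip_force: 0.0
```

```bash
python3 - <<'E'
from h import *
np.set_printoptions(suppress=True,precision=1)
state();c=np.array([611,-36.6]);ims=[]
for n in('top','side'):
    s=snap(n,n+'7');P=cloud(s)
    m=(np.abs(P[...,0]-510)<22)&(np.abs(P[...,1]+34)<32)&(P[...,2]>70)&(P[...,2]<175);q=P[m];print(n,len(q),np.percentile(q,[2,98],axis=0) if len(q) else '')
    t=q[q[:,2]>152]
    if len(t)>5: print('top face',t.mean(0),cv2.minAreaRect(t[:,:2].astype(np.float32)))
    im=cv2.imread(f'pics/{n}7.png');im=im[150:300,290:450] if n=='top' else im[150:300,260:420]
    ims.append(cv2.resize(im,(400,375),interpolation=cv2.INTER_CUBIC))
cv2.imwrite('pics/c7.png',np.hstack(ims))
E
```

```text
t 21.9 tcp [359.7 -30.2 274.2] yang -92.0 tilt 0.3 F [ 0.2 -0.4  0.1] T [-0.  0.  0.] w 0.799 g 0.0 q [-0.2 -0.6  2.2  0.   1.6  1.4]
top 406 [[491.9 -58.   94.6]
 [529.5  -9.5 159.6]]
top face [511.8 -35.1 156.1] ((514.8896484375, -35.82420349121094), (45.545894622802734, 27.819639205932617), 89.53562927246094)
side 433 [[492.9 -58.6  80.1]
 [525.6  -7.7 159.5]]
top face [508.3 -33.7 156. ] ((510.419189453125, -36.1335334777832), (51.94643020629883, 28.192611694335938), 85.26437377929688)
```

View pics/c7.png

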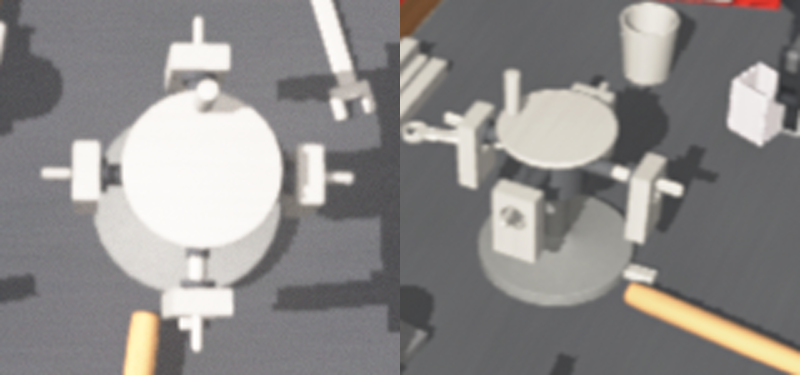

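The holder's top is about 156–157 mm above the bench, which puts the bore about 11 mm below the bar's axis. It hangs upright about 101 mm from the axis, over the pointer (left crop 197,300; right crop 648,200). Handing in.

```bash
python3 -c "
from rig import ctrl
print(ctrl.close_job())"
```

```text
the job is handed in; nothing more can be done
None
```

The job is handed in: the empty hook points to the front over the pointer, and the grey holder hangs upright and fully home in its notch, with contact on the shoulder felt at about 8 N; the hand-in returned no verdict.

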